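# Restock the bread baskets from the stacked cooling rack

### The job

Take the stack of four fresh rolls on the cooling rack apart from the top down, and set each one down, without dropping or tumbling it, in the basket that already holds a roll of its own kind: flat on the basket floor, in the middle of the empty side, parallel to the roll lying there with their ends in line. Leave the rolls already in the baskets, the honey jar and the price-card stand where they are.

Things in the scene. Friction and masses are not known exactly. Their poses are not given: they have to be found in the camera images.
- fresh_plain: Fresh pale cream roll with white flour bands across its top, one of the two lower rolls of the stack on the wire rack. Rigid, 130 long (own x) x 40 wide x 36 mm high, 40-85 g; origin: centre of underside, z up. Rack top 20 mm above the counter; two rolls lie on it side by side, 30 mm gap (70 mm between centres), two across them at right angles spaced likewise, undersides 36 mm higher.
- fresh_golden: Fresh golden-orange roll with three slanting pale cuts, one of the two upper rolls of the stack on the wire rack. Rigid, 130 long (own x) x 40 wide x 36 mm high, 40-85 g; origin: centre of underside, z up. Rack top 20 mm above the counter; two rolls lie on it side by side, 30 mm gap (70 mm between centres), two across them at right angles spaced likewise, undersides 36 mm higher.
- fresh_rye: Fresh nearly black-brown rye roll with one long thin cut, one of the two lower rolls of the stack on the wire rack. Rigid, 130 long (own x) x 40 wide x 36 mm high, 40-85 g; origin: centre of underside, z up. Rack top 20 mm above the counter; two rolls lie on it side by side, 30 mm gap (70 mm between centres), two across them at right angles spaced likewise, undersides 36 mm higher.
- fresh_seeded: Fresh mid-brown roll strewn with pale and black seeds, one of the two upper rolls of the stack on the wire rack. Rigid, 130 long (own x) x 40 wide x 36 mm high, 40-85 g; origin: centre of underside, z up. Rack top 20 mm above the counter; two rolls lie on it side by side, 30 mm gap (70 mm between centres), two across them at right angles spaced likewise, undersides 36 mm higher.
- shown_plain: The pale cream roll with white flour bands across its top already in a fixed wicker basket: marks where fresh_plain goes. Loose, 130 x 40 x 36 mm, x along it, origin: centre of underside, on the basket floor (6 mm above counter; rim 24 mm above floor). In its frame the inner walls are at x +-73, y +26 and y -120 mm: the empty side is on its -y, middle at y -70 mm. Baskets stand either way round.
- shown_golden: The golden-orange roll with three slanting pale cuts already in a fixed wicker basket: marks where fresh_golden goes. Loose, 130 x 40 x 36 mm, x along it, origin: centre of underside, on the basket floor (6 mm above counter; rim 24 mm above floor). In its frame the inner walls are at x +-73, y +26 and y -120 mm: the empty side is on its -y, middle at y -70 mm. Baskets stand either way round.
- shown_rye: The nearly black-brown rye roll with one long thin cut already in a fixed wicker basket: marks where fresh_rye goes. Loose, 130 x 40 x 36 mm, x along it, origin: centre of underside, on the basket floor (6 mm above counter; rim 24 mm above floor). In its frame the inner walls are at x +-73, y +26 and y -120 mm: the empty side is on its -y, middle at y -70 mm. Baskets stand either way round.
- shown_seeded: The mid-brown roll strewn with pale and black seeds already in a fixed wicker basket: marks where fresh_seeded goes. Loose, 130 x 40 x 36 mm, x along it, origin: centre of underside, on the basket floor (6 mm above counter; rim 24 mm above floor). In its frame the inner walls are at x +-73, y +26 and y -120 mm: the empty side is on its -y, middle at y -70 mm. Baskets stand either way round.
- honey_jar: Amber glass honey jar with brass-coloured lid, 60 mm across, 75 mm tall, loose, a bystander; origin at the centre of its underside.
- card_stand: Small white price-card stand with a blank navy card, foot 40 x 60 mm, card 85 mm wide, 81 mm tall in all, loose, a bystander; origin at the centre of its underside.
Not all that is in view belongs to the job. Leave any turquoise look-alike of the fresh_rye alone. What is shaped like the fresh_seeded but pink is not meant.

How it is judged:
At the end, for the whole second after the job is handed in: Each fresh roll rests released and flat (0.12 rad) on the floor of its own kind's basket, 70 +-15 mm to the empty side of the roll there, within 14 mm lengthwise, parallel within 0.2 rad; rolls already there moved under 15 mm, jar and card stand under 25 mm (y of fresh_plain in the frame of shown_plain between -0.085 and -0.055 m and x of fresh_plain in the frame of shown_plain between -0.014 and 0.014 m and z of fresh_plain in the frame of shown_plain between -0.008 and 0.008 m and angle between each of fresh_plain, shown_plain, fresh_golden, shown_golden, fresh_rye, shown_rye, fresh_seeded, shown_seeded's own z axis and vertical below 0.12 rad and angle between the x axis of fresh_plain and the x axis of shown_plain, either way round below 0.2 rad and linear speed of each of fresh_plain, fresh_golden, fresh_rye, fresh_seeded below 0.02 m/s and distance of each of shown_plain, shown_golden, shown_rye, shown_seeded from where it was at the start of the episode below 0.015 m and y of fresh_golden in the frame of shown_golden between -0.085 and -0.055 m and x of fresh_golden in the frame of shown_golden between -0.014 and 0.014 m and z of fresh_golden in the frame of shown_golden between -0.008 and 0.008 m and angle between the x axis of fresh_golden and the x axis of shown_golden, either way round below 0.2 rad and y of fresh_rye in the frame of shown_rye between -0.085 and -0.055 m and x of fresh_rye in the frame of shown_rye between -0.014 and 0.014 m and z of fresh_rye in the frame of shown_rye between -0.008 and 0.008 m and angle between the x axis of fresh_rye and the x axis of shown_rye, either way round below 0.2 rad and y of fresh_seeded in the frame of shown_seeded between -0.085 and -0.055 m and x of fresh_seeded in the frame of shown_seeded between -0.014 and 0.014 m and z of fresh_seeded in the frame of shown_seeded between -0.008 and 0.008 m and angle between the x axis of fresh_seeded and the x axis of shown_seeded, either way round below 0.2 rad and distance of each of honey_jar, card_stand from where it was at the start of the episode below 0.025 m); the robot touches nothing.
It fails at once if a lower roll is dragged out, or the stack is knocked apart, while an upper roll still lies on it (distance of any of fresh_plain, fresh_rye from where it was at the start of the episode above 0.025 m and distance of any of fresh_golden, fresh_seeded from where it was at the start of the episode below 0.025 m).
It fails at once if a fresh roll is dropped (moves unheld faster than 0.7 m/s, a fall of about 25 mm) ((contact force between the fingers and fresh_plain below 0.05 N and linear speed of fresh_plain above 0.7 m/s) or (contact force between the fingers and fresh_golden below 0.05 N and linear speed of fresh_golden above 0.7 m/s) or (contact force between the fingers and fresh_rye below 0.05 N and linear speed of fresh_rye above 0.7 m/s) or (contact force between the fingers and fresh_seeded below 0.05 N and linear speed of fresh_seeded above 0.7 m/s)).
It fails at once if a fresh roll tumbles (tilts more than 45 degrees) (angle between any of fresh_plain, fresh_golden, fresh_rye, fresh_seeded's own z axis and vertical above 0.79 rad).
It fails at once if a roll already in its basket is pushed more than 15 mm (distance of any of shown_plain, shown_golden, shown_rye, shown_seeded from where it was at the start of the episode above 0.015 m).
It fails at once if the honey jar or the card stand is moved more than 25 mm (distance of any of honey_jar, card_stand from where it was at the start of the episode above 0.025 m).
It also fails if it takes over 120 s, if anything falls off the work surface, if the arm or the gripper's body presses on something with over 40 N, if the wrist force passes 120 N, or if a joint passes its speed limit or range.

### The arm

A 6-joint arm with a two-finger parallel gripper is mounted at the origin on the work surface. World frame = base frame: x ahead of the robot, y to its left, z up, the work surface at z = 0. Lengths are in m, angles in rad, forces in N, time in s.
With the tool pointing down it reaches from about 0.25 to 0.725 m from the base axis. Payload 4 kg.
Tool frame: the origin (TCP) lies midway between the tips of the shut fingers; the grasp point (between the pads) lies 19 mm behind it; z points along the fingers, y is the line along which they close (so a half turn about z gives the same grasp; the last joint's range is limited). The gripper opens to 85 mm and grips with 20 to 120 N. Pads are 22 mm wide; open, the fingers measure 114 mm over their backs; the gripper's body (76 mm by 85 mm) begins 54 mm behind the grasp point. The pads swing forward as they close: fully open they stand 13 mm farther back than shut.
Start: joints at [1.339, 0.241, 0.005, 1.335, 0, 1.571], TCP at [0.115, 0.487, 0.231] pointing down, gripper open.
Joint ranges: [-2.72, 2.72], [-1.05, 1.87], [-1.09, 1.28], [-1.99, 2.15], [-1.42, 1.44], [-3.14, 3.14]. Speed limits (rad/s): [2.79, 2.79, 3.14, 3.14, 3.14, 3.14].

### API

Orientations are given as a unit quaternion [x, y, z, w].
In Python, from workcell import get_obs, camera, job_done, silhouettes gives the robot as it stands. The module is installed in compiled form; this text tells all that it offers.
- The arm moves only by the tool drive_tool, never from a script. Its argument "increments" is a list of rows, each a list of 3 entries, a list of its own where there are three numbers: the shift along the world's x, y, z in mm, then the turn, a rotation vector about the world's x, y, z in degrees, then the opening, from 0 (shut) to 1 (fully open). A call has 1 to 8 rows; each row shifts and turns the commanded pose from where the row before left it; what a row does not reach is not made up. A row lasts 1/12 s, in which the tool goes at most 41.7 mm and 7.16 degrees, less where a joint would pass 70% of its speed; a pose out of reach is approached as far as the arm can. A call is refused whole if a number of a shift passes 41.7 or a number of a turn 7.16, either way. A call with a gripper value outside its range is refused whole. The fingers move at their own pace and stop on an object; the grip force is fixed at half the most. Time passes only in rows, so rows that do not move let the fingers close. It gives the time, the measured TCP pose, the force, the opening and the grip force at its end, in the units of the state.
- get_obs(): the state, without advancing time (a new reading comes with each control period).
- camera(name): name is "side" or "top"; returns a dict with "image" (384x512x3 uint8, red, green, blue), "K" (3x3 intrinsics, pixels), "view" (4x4, takes a point from world to camera coordinates). Camera axes: x right, y down, z forward; pixel columns grow to the right and rows downward; lengths in m; the calibration is good to about 2 mm. A picture is of the moment at which its call begins. There is no depth.
- job_done(): hands the job in; it is judged then, once.
Trained networks look in a picture, given as the dict that the camera call returned (one of the last four; its "shot" number tells which), for a name from the list of things; names that differ only in an ending like _2 or _b are one class to them, and where a whole thing is asked for, a point or a joint stands for the part that bears it (a point fixed in the world has none). Each returns a list of dicts, best first, with "conf" (0 to 1); they miss things now and then, are a little off and sometimes report something else, mostly with a low value. They report only what shows in the picture. A call takes as long as a camera call. They do not tell look-alikes from the thing itself.
- silhouettes(query, picture): "region" (384x512 bool, what is visible of it) and "bbox" ([left, top, right, bottom] in pixels, round what is visible of it).
The state is a dict: "clock": time; "joint_pos": joint angles; "joint_vel": joint speeds; "tau": joint torques, N m; "eef_pos": TCP position; "tool_rot": TCP orientation; "ft_force": force on the tool from outside, world axes, zero at the start; "ft_torque": the same for the moment, N m; "grip_width": finger opening in m; "grasp_force": force on a finger pad.
Only numpy, scipy, OpenCV 4.12 (cv2) and the standard library are available. Lean on these libraries where they do the work, as an engineer would, in place of code of your own. Each camera call takes 0.05 s, during which the arm holds its last target. There are 200 camera calls.

## Working session

There is one attempt and no reset: what is moved stays moved. The work goes in short steps, Python scripts to look and compute and a tool call to move; the robot and the scene stay as the last step left them, time stands still between calls to the robot, and variables do not carry over. Pictures are saved under pics/ and viewed, at most 14 in all, crops included, and the job is handed in when it is done.

Besides the shell and the picture viewer there is one more tool, called after "Call:" as name([rows], argument=value, ...), one row to a line, values as JSON. drive_tool: Moves the arm, as the interface text tells. Its arguments: {"type":"object","properties":{"increments":{"type":"array"}},"required":["increments"]}

```bash
mkdir -p pics
cat > h.py <<'E'
import numpy as np, cv2
from workcell import *
def save(c,n): cv2.imwrite('pics/'+n+'.png',c['image'][:,:,::-1])
def unproj(c,uv,z):
    R=c['view'][:3,:3];t=c['view'][:3,3];o=-R.T@t
    d=R.T@np.linalg.solve(c['K'],np.array([uv[0],uv[1],1.]))
    return o+d*(z-o[2])/d[2]
def proj(c,p):
    q=c['view'][:3,:3]@np.array(p)+c['view'][:3,3];q=c['K']@q;return q[:2]/q[2]
E
python3 - <<'E'
from h import *
t=camera('top');s=camera('side');save(t,'t0');save(s,'s0')
for c,n in((t,'top'),(s,'side')):
    print(n,-c['view'][:3,:3].T@c['view'][:3,3],c['K'][0,0])
for k in ['plain','golden','rye','seeded']:
  for p,z in(('fresh_',.074 if k in('golden','seeded') else .038),('shown_',.024)):
    for r in silhouettes(p+k,t)[:3]:
        m=r['region'].astype(np.uint8);ct=max(cv2.findContours(m,0,1)[0],key=cv2.contourArea)
        (a,b),wh,an=cv2.minAreaRect(ct);print(p+k,round(r['conf'],2),r['bbox'],np.round(wh),round(an),unproj(t,(a,b),z).round(3))
for k in ['honey_jar','card_stand']:
    for r in silhouettes(k,t)[:2]:print(k,r['conf'],r['bbox'])
print(get_obs())
E
```

```text
top [ 0.25736768 -0.00434557  1.28833935] 463.74892979739366
side [-0.107462   -0.60514058  0.65568465] 385.8391330441737
fresh_plain 0.58 [378.1, 187.6, 391.9, 218.9] [12. 16.] 90 [ 0.434 -0.376  0.038]
shown_plain 0.6 [295.8, 104.8, 312.8, 149.9] [44. 14.] 90 [ 0.62  -0.157  0.024]
fresh_golden 0.75 [351.6, 203.4, 400.7, 214.4] [15. 48.] 90 [ 0.39  -0.343  0.074]
shown_golden 0.83 [123.1, 176.7, 137.7, 225.3] [46. 15.] 90 [0.404 0.313 0.024]
fresh_rye 0.85 [355.1, 245.0, 374.2, 295.7] [49. 16.] 79 [ 0.228 -0.319  0.038]
fresh_rye 0.83 [351.0, 191.8, 365.1, 224.2] [14. 16.] 90 [ 0.425 -0.305  0.038]
shown_rye 0.81 [147.0, 98.1, 169.2, 144.0] [16. 45.] 8 [0.635 0.259 0.024]
fresh_seeded 0.98 [349.1, 175.0, 397.9, 194.1] [15. 48.] 83 [ 0.461 -0.337  0.074]
fresh_seeded 0.71 [386.8, 107.3, 402.2, 157.4] [45. 16.] 90 [ 0.601 -0.398  0.074]
shown_seeded 0.62 [349.2, 174.9, 369.9, 224.1] [15. 17.] 90 [ 0.428 -0.31   0.024]
honey_jar 0.59 [227.0, 74.5, 249.5, 105.6]
card_stand 0.62 [295.1, 210.1, 324.4, 223.3]
card_stand 0.39 [257.5, 154.9, 269.2, 200.8]
{'clock': 0.6, 'joint_pos': array([ 1.33899641e+00,  2.40545356e-01,  5.01817329e-03,  1.33518562e+00,
       -2.89038267e-05,  1.57081176e+00]), 'joint_vel': array([-4.78279212e-05,  1.20626175e-03,  4.18856876e-04,  7.42006822e-04,
        2.99204215e-04, -5.87234210e-04]), 'tau': array([-6.26259680e-04, -3.71976292e+01,  2.52570248e+01,  1.36470535e-03,
       -2.93802111e-05, -4.98672676e-06]), 'eef_pos': array([0.11487675, 0.48663952, 0.23134074]), 'tool_rot': array([1.15648320e-01, 9.93290221e-01, 3.98109428e-05, 1.91840581e-05]), 'ft_force': array([ 0.53202305,  0.25250892, -0.41663529]), 'ft_torque': array([-0.02338991,  0.06289696, -0.01455285]), 'grasp_force': 0.0, 'grip_width': 0.08531158238750405}
```

View pics/t0.png

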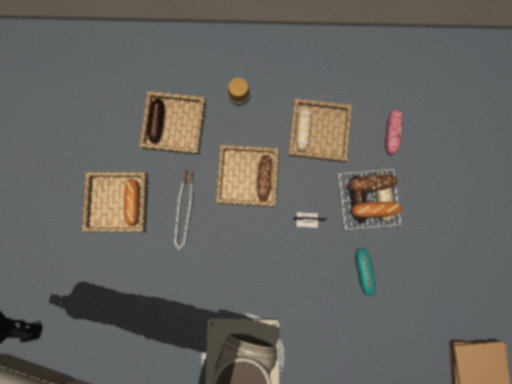

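View pics/s0.png

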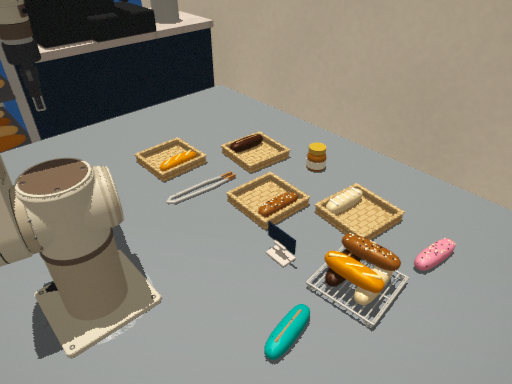

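The top view is oriented with +x up and +y left. The baskets hold golden at (131,201), rye (156,120), seeded (264,177) and plain (303,128). The stack is at about (374,198), with seeded and golden on top. The turquoise and pink rolls are decoys. Next I'll measure the basket outlines and the stack precisely.

Run:
```python
from h import *
c=camera('top');im=c['image'].astype(int)
m=((im[...,0]-im[...,2])>12).astype(np.uint8)
m=cv2.morphologyEx(m,3,np.ones((5,5)))
def rect(ct,z):
    W=np.array([unproj(c,p+0.0,z)[:2] for p in ct.reshape(-1,2)],np.float32)*1000
    return cv2.minAreaRect(W)
for ct in cv2.findContours(m,0,1)[0]:
    if cv2.contourArea(ct)>800:
        x=cv2.boundingRect(ct)
        if x[1]>30 and x[1]<250: r=rect(ct,.030);print('basket',x,np.round(r[0],1),np.round(r[1],1),round(r[2],1))
for n,z in(('shown_plain',.026),('shown_golden',.026),('shown_rye',.026),('shown_seeded',.026),('fresh_golden',.076),('fresh_seeded',.076)):
    for s in silhouettes(n,c)[:2]:
        ct=max(cv2.findContours(s['region'].astype(np.uint8),0,1)[0],key=cv2.contourArea);r=rect(ct,z)
        M=s['region'];v,u=np.nonzero(M);g=unproj(c,(u.mean(),v.mean()),z)
        print(n,round(s['conf'],2),np.round(r[0],1),np.round(r[1],1),round(r[2],1),'mean',(g*1000).round(1))
# rack: bright grey wire / any colour apart from counter
print(im[150,330],im[200,345],im[176,341])
cv2.imwrite('pics/crop.png',np.hstack([cv2.resize(c['image'][155:240,325:415,::-1],None,fx=6,fy=6,interpolation=2)]))
```

```text
basket (81, 171, 66, 62) [402.3 358.8] [167.2 172.4] 1.1
basket (348, 169, 55, 57) [ 423.2 -352.3] [149.2 140.7] 8.4
basket (215, 144, 65, 63) [482.6  -2.6] [170.  169.7] 87.7
basket (288, 97, 65, 65) [ 616.3 -204.5] [170.  171.7] 84.2
basket (139, 90, 67, 64) [630.  211.6] [170.2 171.3] 84.9
shown_plain 0.67 [ 618.3 -158.5] [ 41.6 126.3] 85.4 mean [ 617.9 -157.5   26. ]
shown_golden 0.91 [404.6 312.5] [127.1  40.9] 3.2 mean [403.  312.4  26. ]
shown_rye 0.9 [635.4 259. ] [ 42.1 129.3] 85.9 mean [636.2 258.3  26. ]
shown_seeded 0.71 [477.9 -48.9] [129.2  38.7] 0.6 mean [477.4 -49.6  26. ]
fresh_golden 0.82 [ 390.2 -344.1] [ 39.6 129.7] 1.0 mean [ 390.1 -344.    76. ]
fresh_seeded 0.81 [ 460.4 -336.6] [ 40.5 129.8] 6.8 mean [ 460.4 -336.4   76. ]
fresh_seeded 0.64 [ 601.7 -396.9] [ 41.8 125.5] 83.7 mean [ 600.4 -397.2   76. ]
[179 146 105] [134 130 125] [120 120 117]
```

View pics/crop.png

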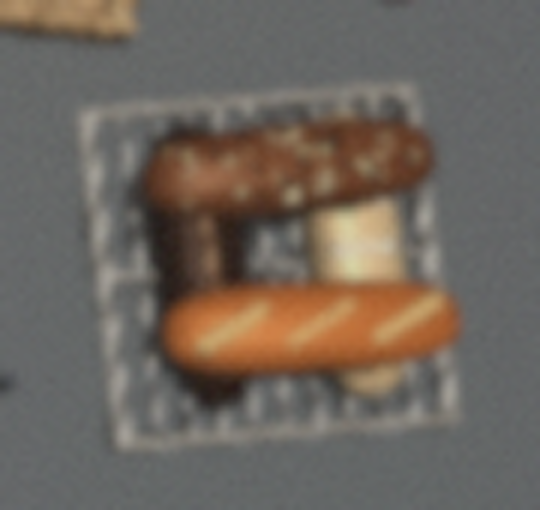

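Call:
drive_tool([
  [[14.4, -34.3, 0], [0, 0, -2.95], 0.65],
  [[14.4, -34.3, 0], [0, 0, -2.95], 0.65],
  [[14.4, -34.3, 0], [0, 0, -2.95], 0.65],
  [[14.4, -34.3, 0], [0, 0, -2.95], 0.65],
  [[14.4, -34.3, 0], [0, 0, -2.95], 0.65],
  [[14.4, -34.3, 0], [0, 0, -2.95], 0.65],
  [[14.4, -34.3, 0], [0, 0, -2.95], 0.65],
  [[14.4, -34.3, 0], [0, 0, -2.95], 0.65],
])

```text
clock: 1.62
eef_pos: [0.2303, 0.2107, 0.2315]
tool_rot: [0.317, 0.948, 0.0, 0.0]
ft_force: [1.4, 0.6, 0.7]
grip_width: 0.0554
grasp_force: 0.0
```

Call:
drive_tool([
  [[14.4, -34.3, 0], [0, 0, -2.95], 0.65],
  [[14.4, -34.3, 0], [0, 0, -2.95], 0.65],
  [[14.4, -34.3, 0], [0, 0, -2.95], 0.65],
  [[14.4, -34.3, 0], [0, 0, -2.95], 0.65],
  [[14.4, -34.3, 0], [0, 0, -2.95], 0.65],
  [[14.4, -34.3, 0], [0, 0, -2.95], 0.65],
  [[14.4, -34.3, 0], [0, 0, -2.95], 0.65],
  [[14.4, -34.3, 0], [0, 0, -2.95], 0.65],
])

```text
clock: 2.28
eef_pos: [0.3456, -0.0642, 0.2317]
tool_rot: [0.505, 0.863, 0.0, 0.001]
ft_force: [1.4, 1.4, 0.3]
grip_width: 0.0556
grasp_force: 0.0
```

Call:
drive_tool([
  [[14.4, -34.3, 0], [0, 0, -2.95], 0.65],
  [[14.4, -34.3, 0], [0, 0, -2.95], 0.65],
  [[14.4, -34.3, 0], [0, 0, -2.95], 0.65],
  [[14.4, -34.3, 0], [0, 0, -2.95], 0.65],
  [[14.4, -34.3, 0], [0, 0, -2.95], 0.65],
  [[14.4, -34.3, 0], [0, 0, -2.95], 0.65],
  [[14.4, -34.3, 0], [0, 0, -2.95], 0.65],
  [[14.4, -34.3, 0], [0, 0, -2.95], 0.65],
])

```text
clock: 2.95
eef_pos: [0.4608, -0.3385, 0.2312]
tool_rot: [0.671, 0.742, 0.0, 0.0]
ft_force: [0.6, 0.4, 0.1]
grip_width: 0.0555
grasp_force: 0.0
```

Call:
drive_tool([
  [[0, 0, -30], [0, 0, 0], 0.65],
  [[0, 0, -40], [0, 0, 0], 0.65],
  [[0, 0, -35], [0, 0, 0], 0.65],
  [[0, 0, -25], [0, 0, 0], 0.65],
  [[0, 0, -18], [0, 0, 0], 0.65],
  [[0, 0, -15], [0, 0, 0], 0.65],
  [[0, 0, -10], [0, 0, 0], 0.65],
  [[0, 0, 0], [0, 0, 0], 0.65],
])

```text
clock: 3.62
eef_pos: [0.459, -0.3355, 0.0558]
tool_rot: [0.67, 0.743, -0.0, -0.002]
ft_force: [-0.8, 0.4, -0.2]
grip_width: 0.0556
grasp_force: 0.0
```

Run:
```python
from h import *
c=camera('side');o=get_obs();print(o['eef_pos'],o['ft_force'],o['joint_pos'].round(2))
cv2.imwrite('pics/s1.png',cv2.resize(c['image'][180:330,260:460,::-1],None,fx=3,fy=3))
```

```text
[ 0.45983181 -0.33609317  0.05738492] [-0.29435068 -0.41887348  0.38896421] [-0.63  0.51 -0.08  0.99  0.    0.84]
```

View pics/s1.png

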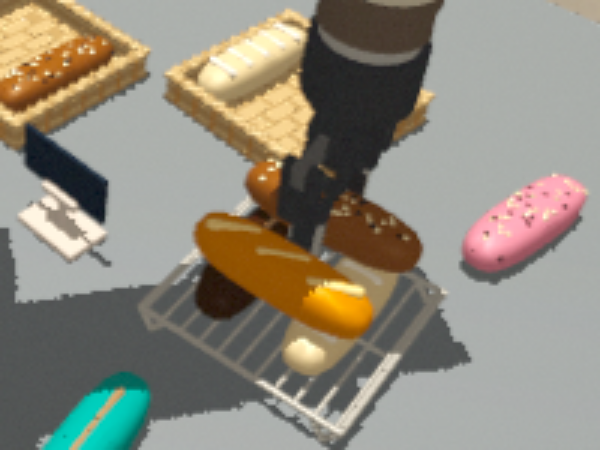

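The fingers straddle the seeded roll at its middle, crop pixel (310,210), with a clear gap to the golden roll. Next I'll close and lift.

Call:
drive_tool([
  [[0, 0, 0], [0, 0, 0], 0],
  [[0, 0, 0], [0, 0, 0], 0],
  [[0, 0, 0], [0, 0, 0], 0],
  [[0, 0, 0], [0, 0, 0], 0],
  [[0, 0, 5], [0, 0, 0], 0],
  [[0, 0, 10], [0, 0, 0], 0],
  [[0, 0, 20], [0, 0, 0], 0],
  [[0, 0, 30], [0, 0, 0], 0],
])

```text
clock: 4.33
eef_pos: [0.4586, -0.3352, 0.122]
tool_rot: [0.67, 0.743, -0.0, -0.003]
ft_force: [0.4, 0.9, -0.2]
grip_width: 0.0393
grasp_force: 60.2
```

Call:
drive_tool([
  [[1.6, 25.5, 10], [0, 0, 5.8], 0],
  [[1.6, 25.5, 10], [0, 0, 5.8], 0],
  [[1.6, 25.5, 0], [0, 0, 5.8], 0],
  [[1.6, 25.5, 0], [0, 0, 5.8], 0],
  [[1.6, 25.5, 0], [0, 0, 5.8], 0],
  [[1.6, 25.5, 0], [0, 0, 5.8], 0],
  [[1.6, 25.5, 0], [0, 0, 5.8], 0],
  [[1.6, 25.5, 0], [0, 0, 5.8], 0],
])

```text
clock: 5.0
eef_pos: [0.4733, -0.1314, 0.1444]
tool_rot: [0.321, 0.947, 0.0, 0.001]
ft_force: [0.1, 0.3, -0.5]
grip_width: 0.0396
grasp_force: 60.1
```

Call:
drive_tool([
  [[1.6, 25.5, 0], [0, 0, 5.8], 0],
  [[1.6, 25.5, 0], [0, 0, 5.8], 0],
  [[1.6, 25.5, 0], [0, 0, 5.8], 0],
  [[1.6, 25.5, 0], [0, 0, 5.8], 0],
  [[1.6, 25.5, 0], [0, 0, 5.8], 0],
  [[1.6, 25.5, 0], [0, 0, 5.8], 0],
  [[0, 0, -10], [0, 0, 0], 0],
  [[0, 0, -20], [0, 0, 0], 0],
])

```text
clock: 5.67
eef_pos: [0.4855, 0.0222, 0.1163]
tool_rot: [0.023, 1.0, 0.0, 0.003]
ft_force: [-0.1, 0.2, -0.9]
grip_width: 0.0394
grasp_force: 60.3
```

Call:
drive_tool([
  [[0, 0, -25], [0, 0, 0], 0],
  [[0, 0, -25], [0, 0, 0], 0],
  [[0, 0, -20], [0, 0, 0], 0],
  [[0, 0, -14], [0, 0, 0], 0],
  [[0, 0, -8], [0, 0, 0], 0],
  [[0, 0, -4], [0, 0, 0], 0],
  [[0, 0, -4], [0, 0, 0], 0],
  [[0, 0, 0], [0, 0, 0], 0],
])

```text
clock: 6.33
eef_pos: [0.4833, 0.0204, 0.0136]
tool_rot: [0.025, 1.0, 0.0, 0.0]
ft_force: [-0.3, -0.1, -0.5]
grip_width: 0.0394
grasp_force: 60.3
```

Run:
```python
from h import *
c=camera('side');o=get_obs();print(o['eef_pos'],o['ft_force'])
cv2.imwrite('pics/s2.png',cv2.resize(c['image'][130:260,200:360,::-1],None,fx=4,fy=4))
```

```text
[0.48343224 0.02042587 0.01391751] [ 0.4507936  -0.20420443 -0.93575098]
```

View pics/s2.png

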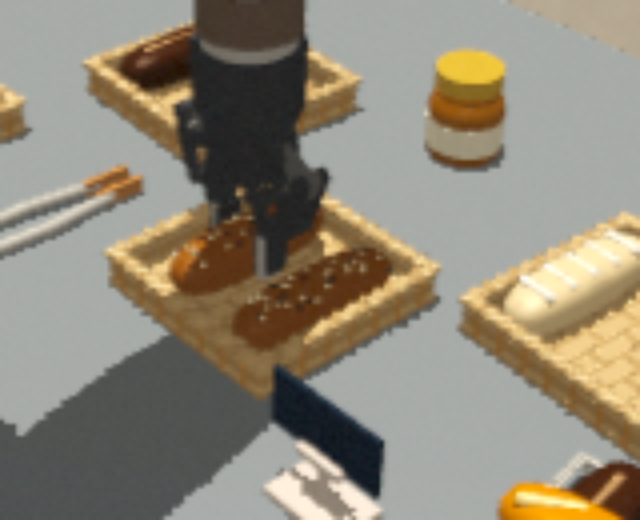

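The seeded roll hangs level over the empty side, parallel to the shown seeded roll, with clearance on both sides. Next I'll lower about 5 mm, open and retreat.

Call:
drive_tool([
  [[0, 0, -3], [0, 0, 0], 0],
  [[0, 0, -2.5], [0, 0, 0], 0],
  [[0, 0, 0], [0, 0, 0], 0],
  [[0, 0, 0], [0, 0, 0], 0],
  [[0, 0, 0], [0, 0, 0], 0.65],
  [[0, 0, 0], [0, 0, 0], 0.65],
  [[0, 0, 0], [0, 0, 0], 0.65],
  [[0, 0, 10], [0, 0, 0], 0.65],
])

```text
clock: 7.05
eef_pos: [0.4812, 0.0204, 0.0165]
tool_rot: [0.025, 1.0, -0.0, -0.002]
ft_force: [0.1, -0.3, 0.0]
grip_width: 0.0558
grasp_force: 0.0
```

Call:
drive_tool([
  [[0, 0, 30], [0, 0, 0], 0.65],
  [[0, 0, 41], [0, 0, 0], 0.65],
  [[-6.6, -26, 30], [0, 0, -5.9], 0.65],
  [[-6.6, -26, 31], [0, 0, -5.9], 0.65],
  [[-6.6, -26, 0], [0, 0, -5.9], 0.65],
  [[-6.6, -26, 0], [0, 0, -5.9], 0.65],
  [[-6.6, -26, 0], [0, 0, -5.9], 0.65],
  [[-6.6, -26, 0], [0, 0, -5.9], 0.65],
])

```text
clock: 7.72
eef_pos: [0.4429, -0.1367, 0.1508]
tool_rot: [0.33, 0.944, 0.0, 0.001]
ft_force: [-0.6, 0.1, -0.8]
grip_width: 0.0554
grasp_force: 0.0
```

```bash
cat > m.py <<'E'
from h import *
import sys
def meas(names,zs):
    c=camera('top')
    for n,z in zip(names,zs):
        for s in silhouettes(n,c)[:2]:
            ct=max(cv2.findContours(s['region'].astype(np.uint8),0,1)[0],key=cv2.contourArea).reshape(-1,2)
            W=np.array([unproj(c,p,z)[:2] for p in ct],np.float32)*1000;r=cv2.minAreaRect(W)
            print(n,round(s['conf'],2),np.round(r[0],1),np.round(r[1],1),round(r[2],1))
    return c
E
python3 - <<'E'
from m import *
c=meas(['fresh_golden','fresh_seeded','shown_seeded','fresh_rye','fresh_plain'],[.076,.026,.026,.04,.04])
print(get_obs()['eef_pos'])
E
```

```text
fresh_golden 0.9 [ 391.5 -345.4] [ 37.  127.1] 1.0
fresh_seeded 0.77 [ 616.2 -413.2] [ 41.7 125.3] 81.3
fresh_seeded 0.74 [485.1  20.4] [129.3  38.8] 1.1
shown_seeded 0.73 [477.9 -47.5] [129.2  41.4] 0.6
fresh_rye 0.65 [ 227.  -320.7] [124.4  41. ] 9.4
fresh_rye 0.57 [ 443.6 -306.3] [40.8 83.2] 88.9
[ 0.44338603 -0.13492973  0.14999567]
```

Call:
drive_tool([
  [[-6.5, -26.1, 0], [0, 0, -6], 0.65],
  [[-6.5, -26.1, 0], [0, 0, -6], 0.65],
  [[-6.5, -26.1, 0], [0, 0, -6], 0.65],
  [[-6.5, -26.1, 0], [0, 0, -6], 0.65],
  [[-6.5, -26.1, 0], [0, 0, -6], 0.65],
  [[-6.5, -26.1, 0], [0, 0, -6], 0.65],
  [[-6.5, -26.1, 0], [0, 0, -6], 0.65],
  [[-6.5, -26.1, 0], [0, 0, -6], 0.65],
])

```text
clock: 8.68
eef_pos: [0.3918, -0.3444, 0.1498]
tool_rot: [0.685, 0.729, 0.0, -0.0]
ft_force: [0.5, -0.5, 0.7]
grip_width: 0.0556
grasp_force: 0.0
```

Call:
drive_tool([
  [[0, 0, -10], [0, 0, 0], 0.65],
  [[0, 0, -20], [0, 0, 0], 0.65],
  [[0, 0, -20], [0, 0, 0], 0.65],
  [[0, 0, -15], [0, 0, 0], 0.65],
  [[0, 0, -12], [0, 0, 0], 0.65],
  [[0, 0, -10], [0, 0, 0], 0.65],
  [[0, 0, -5], [0, 0, 0], 0.65],
  [[0, 0, 0], [0, 0, 0], 0.65],
])

```text
clock: 9.35
eef_pos: [0.3911, -0.3429, 0.0565]
tool_rot: [0.683, 0.73, 0.0, -0.001]
ft_force: [-1.0, 0.3, 0.6]
grip_width: 0.0555
grasp_force: 0.0
```

Call:
drive_tool([
  [[0, 0, 0], [0, 0, 0], 0],
  [[0, 0, 0], [0, 0, 0], 0],
  [[0, 0, 0], [0, 0, 0], 0],
  [[0, 0, 0], [0, 0, 0], 0],
  [[0, 0, 5], [0, 0, 0], 0],
  [[0, 0, 12], [0, 0, 0], 0],
  [[0, 0, 25], [0, 0, 0], 0],
  [[0, 0, 35], [0, 0, 0], 0],
])

```text
clock: 10.02
eef_pos: [0.3893, -0.3428, 0.1334]
tool_rot: [0.684, 0.73, -0.0, -0.003]
ft_force: [0.4, -1.4, 0.1]
grip_width: 0.0391
grasp_force: 60.6
```

Call:
drive_tool([
  [[0.5, 36.3, 15], [0, 0, 4.4], 0],
  [[0.5, 36.3, 15], [0, 0, 4.4], 0],
  [[0.5, 36.3, 0], [0, 0, 4.4], 0],
  [[0.5, 36.3, 0], [0, 0, 4.4], 0],
  [[0.5, 36.3, 0], [0, 0, 4.4], 0],
  [[0.5, 36.3, 0], [0, 0, 4.4], 0],
  [[0.5, 36.3, 0], [0, 0, 4.4], 0],
  [[0.5, 36.3, 0], [0, 0, 4.4], 0],
])

```text
clock: 10.68
eef_pos: [0.395, -0.0525, 0.1655]
tool_rot: [0.43, 0.903, 0.0, 0.001]
ft_force: [1.1, 1.0, -0.9]
grip_width: 0.0392
grasp_force: 60.5
```

Call:
drive_tool([
  [[0.5, 36.3, 0], [0, 0, 4.4], 0],
  [[0.5, 36.3, 0], [0, 0, 4.4], 0],
  [[0.5, 36.3, 0], [0, 0, 4.4], 0],
  [[0.5, 36.3, 0], [0, 0, 4.4], 0],
  [[0.5, 36.3, 0], [0, 0, 4.4], 0],
  [[0.5, 36.3, 0], [0, 0, 4.4], 0],
  [[0.5, 36.3, 0], [0, 0, 4.4], 0],
  [[0.5, 36.3, 0], [0, 0, 4.4], 0],
])

```text
clock: 11.35
eef_pos: [0.399, 0.2383, 0.1655]
tool_rot: [0.136, 0.991, 0.0, 0.0]
ft_force: [1.3, -0.5, -0.1]
grip_width: 0.0392
grasp_force: 60.5
```

Call:
drive_tool([
  [[0.5, 36.3, 0], [0, 0, 4.4], 0],
  [[0.5, 36.3, 0], [0, 0, 4.4], 0],
  [[0.5, 36.3, 0], [0, 0, 4.4], 0],
  [[0.5, 36.3, 0], [0, 0, 4.4], 0],
  [[0, 0, 0], [0, 0, 0], 0],
  [[0, 0, -20], [0, 0, 0], 0],
  [[0, 0, -30], [0, 0, 0], 0],
  [[0, 0, -25], [0, 0, 0], 0],
])

```text
clock: 12.02
eef_pos: [0.4014, 0.3818, 0.0895]
tool_rot: [-0.015, 1.0, 0.0, 0.001]
ft_force: [-0.2, -0.4, -1.0]
grip_width: 0.0391
grasp_force: 60.8
```

Run:
```python
from m import *
c=meas(['fresh_rye','fresh_plain','shown_golden'],[.04,.04,.026]);cv2.imwrite('pics/t3.png',cv2.resize(c['image'][80:310,60:420,::-1],None,fx=2.2,fy=2.2))
print(get_obs()['eef_pos'],get_obs()['joint_pos'].round(2))
```

```text
fresh_rye 0.8 [ 228.7 -319.2] [124.9  43. ] 10.1
fresh_rye 0.77 [ 421. -306.] [128.7  42.7] 7.6
fresh_plain 0.55 [ 429.  -375.3] [127.1  43.8] 4.7
shown_golden 0.89 [404.4 313.9] [127.2  43.7] 3.2
[0.401179   0.38111371 0.09016944] [ 0.76  0.44 -0.09  1.04 -0.    0.73]
```

View pics/t3.png

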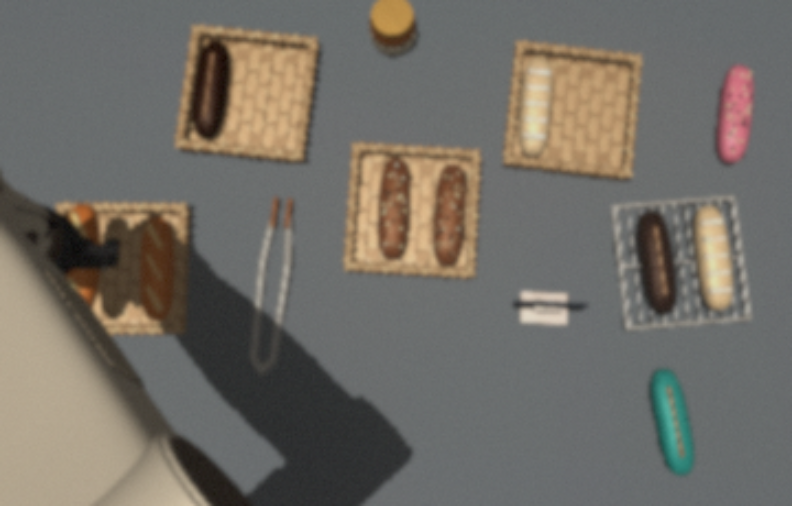

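The seeded roll lies parallel to its mate at crop (395,208). The golden roll hangs over its basket's empty side at (85,255). Rye and plain lie undisturbed on the rack at (655,262) and (713,257). Next I'll lower the golden roll.

Call:
drive_tool([
  [[0, 0, -20], [0, 0, 0], 0],
  [[0, 0, -22], [0, 0, 0], 0],
  [[0, 0, -16], [0, 0, 0], 0],
  [[0, 0, -10], [0, 0, 0], 0],
  [[0, 0, -6], [0, 0, 0], 0],
  [[0, 0, -4], [0, 0, 0], 0],
  [[0, 0, -2], [0, 0, 0], 0],
  [[0, 0, 0], [0, 0, 0], 0],
])

```text
clock: 12.88
eef_pos: [0.4018, 0.3821, 0.0105]
tool_rot: [-0.015, 1.0, 0.0, 0.0]
ft_force: [-0.1, -0.1, -0.6]
grip_width: 0.039
grasp_force: 60.8
```

Call:
drive_tool([
  [[0, 0, -2], [0, 0, 0], 0],
  [[0, 0, 0], [0, 0, 0], 0],
  [[0, 0, 0], [0, 0, 0], 0],
  [[0, 0, 0], [0, 0, 0], 0.65],
  [[0, 0, 0], [0, 0, 0], 0.65],
  [[0, 0, 0], [0, 0, 0], 0.65],
  [[0, 0, 15], [0, 0, 0], 0.65],
  [[0, 0, 35], [0, 0, 0], 0.65],
])

```text
clock: 13.55
eef_pos: [0.3981, 0.3786, 0.0537]
tool_rot: [-0.015, 1.0, -0.004, -0.004]
ft_force: [-0.5, 0.8, 0.2]
grip_width: 0.0555
grasp_force: 0.0
```

Call:
drive_tool([
  [[0, 0, 40], [0, 0, 0], 0.65],
  [[0, 0, 40], [0, 0, 0], 0.65],
  [[1.1, -38.2, 12], [0, 0, 0.5], 0.65],
  [[1.1, -38.2, 0], [0, 0, 0.5], 0.65],
  [[1.1, -38.2, 0], [0, 0, 0.5], 0.65],
  [[1.1, -38.2, 0], [0, 0, 0.5], 0.65],
  [[1.1, -38.2, 0], [0, 0, 0.5], 0.65],
  [[1.1, -38.2, 0], [0, 0, 0.5], 0.65],
])

```text
clock: 14.22
eef_pos: [0.4074, 0.1508, 0.15]
tool_rot: [-0.042, 0.999, 0.0, 0.0]
ft_force: [0.9, 0.5, 1.2]
grip_width: 0.0557
grasp_force: 0.0
```

Call:
drive_tool([
  [[1.1, -38.2, 0], [0, 0, 0.5], 0.65],
  [[1.1, -38.2, 0], [0, 0, 0.5], 0.65],
  [[1.1, -38.2, 0], [0, 0, 0.5], 0.65],
  [[1.1, -38.2, 0], [0, 0, 0], 0.65],
  [[1.1, -38.2, 0], [0, 0, 0], 0.65],
  [[1.1, -38.2, 0], [0, 0, 0], 0.65],
  [[1.1, -38.2, 0], [0, 0, 0], 0.65],
  [[1.1, -38.2, 0], [0, 0, 0], 0.65],
])

```text
clock: 14.88
eef_pos: [0.4162, -0.155, 0.1501]
tool_rot: [-0.054, 0.999, -0.0, 0.0]
ft_force: [1.0, 1.2, -0.4]
grip_width: 0.0556
grasp_force: 0.0
```

Call:
drive_tool([
  [[1.1, -38.2, 0], [0, 0, 0], 0.65],
  [[1.1, -38.2, 0], [0, 0, 0], 0.65],
  [[1.1, -38.2, 0], [0, 0, 0], 0.65],
  [[1.1, -38.2, 0], [0, 0, 0], 0.65],
  [[0, 0, 0], [0, 0, 0], 0.65],
  [[0, 0, -20], [0, 0, 0], 0.65],
  [[0, 0, -25], [0, 0, 0], 0.65],
  [[0, 0, -20], [0, 0, 0], 0.65],
])

```text
clock: 15.55
eef_pos: [0.4207, -0.3059, 0.0838]
tool_rot: [-0.054, 0.999, 0.0, 0.0]
ft_force: [-0.6, 0.4, 0.7]
grip_width: 0.0554
grasp_force: 0.0
```

Run:
```python
from m import *
c=meas(['fresh_golden','shown_golden'],[.026,.026])
print(get_obs()['eef_pos'],get_obs()['tool_rot'])
```

```text
fresh_golden 0.95 [404.7 382.2] [124.4  43.7] 3.7
shown_golden 0.88 [401.9 312.5] [127.  41.] 3.2
[ 0.41965266 -0.30463023  0.08344389] [-0.0543305   0.99852038  0.00147026 -0.00175663]
```

Call:
drive_tool([
  [[0, 0, -20], [0, 0, 0], 0.65],
  [[0, 0, -16], [0, 0, 0], 0.65],
  [[0, 0, -12], [0, 0, 0], 0.65],
  [[0, 0, -8], [0, 0, 0], 0.65],
  [[0, 0, -5], [0, 0, 0], 0.65],
  [[0, 0, -2], [0, 0, 0], 0.65],
  [[0, 0, 0], [0, 0, 0], 0.65],
  [[0, 0, 0], [0, 0, 0], 0.65],
])

```text
clock: 16.37
eef_pos: [0.4217, -0.3063, 0.0227]
tool_rot: [-0.054, 0.999, -0.0, 0.001]
ft_force: [0.6, -0.3, 0.1]
grip_width: 0.0554
grasp_force: 0.0
```

Call:
drive_tool([
  [[0, 0, 0], [0, 0, 0], 0],
  [[0, 0, 0], [0, 0, 0], 0],
  [[0, 0, 0], [0, 0, 0], 0],
  [[0, 0, 0], [0, 0, 0], 0],
  [[0, 0, 5], [0, 0, 0], 0],
  [[0, 0, 12], [0, 0, 0], 0],
  [[0, 0, 25], [0, 0, 0], 0],
  [[0, 0, 35], [0, 0, 0], 0],
])

```text
clock: 17.03
eef_pos: [0.4184, -0.3041, 0.0967]
tool_rot: [-0.054, 0.999, 0.003, -0.003]
ft_force: [1.5, -0.8, -1.2]
grip_width: 0.0392
grasp_force: 60.9
```

Call:
drive_tool([
  [[12.9, 30.9, 20], [0, 0, -0.75], 0],
  [[12.9, 30.9, 20], [0, 0, -0.75], 0],
  [[12.9, 30.9, 20], [0, 0, -0.75], 0],
  [[12.9, 30.9, 0], [0, 0, -0.75], 0],
  [[12.9, 30.9, 0], [0, 0, -0.75], 0],
  [[12.9, 30.9, 0], [0, 0, -0.75], 0],
  [[12.9, 30.9, 0], [0, 0, -0.75], 0],
  [[12.9, 30.9, 0], [0, 0, -0.75], 0],
])

```text
clock: 17.7
eef_pos: [0.5241, -0.0571, 0.1587]
tool_rot: [-0.002, 1.0, 0.0, -0.0]
ft_force: [1.5, 0.3, -0.7]
grip_width: 0.0388
grasp_force: 61.0
```

Call:
drive_tool([
  [[12.9, 30.9, 0], [0, 0, -0.75], 0],
  [[12.9, 30.9, 0], [0, 0, -0.75], 0],
  [[12.9, 30.9, 0], [0, 0, -0.75], 0],
  [[12.9, 30.9, 0], [0, 0, -0.75], 0],
  [[12.9, 30.9, 0], [0, 0, -0.75], 0],
  [[12.9, 30.9, 0], [0, 0, -0.75], 0],
  [[12.9, 30.9, 0], [0, 0, -0.75], 0],
  [[12.9, 30.9, 0], [0, 0, -0.75], 0],
])

```text
clock: 18.37
eef_pos: [0.6272, 0.1899, 0.1583]
tool_rot: [0.051, 0.999, -0.0, -0.001]
ft_force: [0.5, -0.8, -0.1]
grip_width: 0.0393
grasp_force: 61.0
```

Call:
drive_tool([
  [[0, 0, 0], [0, 0, 0], 0],
  [[0, 0, -20], [0, 0, 0], 0],
  [[0, 0, -30], [0, 0, 0], 0],
  [[0, 0, -30], [0, 0, 0], 0],
  [[0, 0, -20], [0, 0, 0], 0],
  [[0, 0, -10], [0, 0, 0], 0],
  [[0, 0, 0], [0, 0, 0], 0],
  [[0, 0, 0], [0, 0, 0], 0],
])

```text
clock: 19.03
eef_pos: [0.6273, 0.1881, 0.0488]
tool_rot: [0.051, 0.999, -0.0, -0.0]
ft_force: [-0.3, 0.5, -0.0]
grip_width: 0.0391
grasp_force: 60.9
```

Run:
```python
from m import *
c=meas(['fresh_rye','shown_rye','fresh_plain'],[.068,.026,.04]);print(get_obs()['eef_pos'],get_obs()['tool_rot'])
cv2.imwrite('pics/t4.png',cv2.resize(c['image'][80:250,70:420,::-1],None,fx=2.2,fy=2.2))
```

```text
fresh_rye 0.59 [ 229.3 -312.2] [122.3  40.6] 12.9
fresh_plain 0.59 [ 429.1 -375.3] [126.9  42.6] 4.7
[0.62896379 0.18876821 0.05105198] [5.04974838e-02 9.98722255e-01 6.53837769e-04 1.85296656e-03]
```

View pics/t4.png

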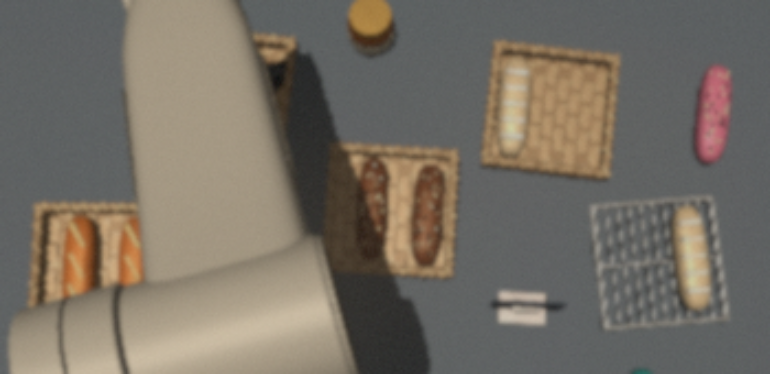

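The arm hides the rye basket at crop (210,80), but the golden and seeded pairs look right and plain is undisturbed on the rack. The TCP is at its target, so I'll lower and release.

Call:
drive_tool([
  [[0, 0, -10], [0, 0, 0], 0],
  [[0, 0, -12], [0, 0, 0], 0],
  [[0, 0, -8], [0, 0, 0], 0],
  [[0, 0, -5], [0, 0, 0], 0],
  [[0, 0, -3], [0, 0, 0], 0],
  [[0, 0, -2], [0, 0, 0], 0],
  [[0, 0, 0], [0, 0, 0], 0],
  [[0, 0, 0], [0, 0, 0], 0],
])

```text
clock: 19.9
eef_pos: [0.6274, 0.1884, 0.0089]
tool_rot: [0.05, 0.999, -0.0, -0.0]
ft_force: [-1.7, 0.1, 0.7]
grip_width: 0.039
grasp_force: 61.2
```

Call:
drive_tool([
  [[0, 0, 0], [0, 0, 0], 0.65],
  [[0, 0, 0], [0, 0, 0], 0.65],
  [[0, 0, 0], [0, 0, 0], 0.65],
  [[0, 0, 10], [0, 0, 0], 0.65],
  [[0, 0, 30], [0, 0, 0], 0.65],
  [[0, 0, 40], [0, 0, 0], 0.65],
  [[0, 0, 40], [0, 0, 0], 0.65],
  [[0, 0, 20], [0, 0, 0], 0.65],
])

```text
clock: 20.57
eef_pos: [0.6298, 0.1891, 0.1554]
tool_rot: [0.05, 0.999, 0.001, 0.004]
ft_force: [0.7, 0.1, 1.1]
grip_width: 0.0556
grasp_force: 0.0
```

Call:
drive_tool([
  [[-12.4, -35.2, 0], [0, 0, 0.7], 0.65],
  [[-12.4, -35.2, 0], [0, 0, 0.7], 0.65],
  [[-12.4, -35.2, 0], [0, 0, 0.7], 0.65],
  [[-12.4, -35.2, 0], [0, 0, 0.7], 0.65],
  [[-12.4, -35.2, 0], [0, 0, 0.7], 0.65],
  [[-12.4, -35.2, 0], [0, 0, 0.7], 0.65],
  [[-12.4, -35.2, 0], [0, 0, 0.7], 0.65],
  [[-12.4, -35.2, 0], [0, 0, 0.7], 0.65],
])

```text
clock: 21.23
eef_pos: [0.5277, -0.0947, 0.1499]
tool_rot: [0.001, 1.0, -0.0, 0.001]
ft_force: [0.4, -0.4, 0.3]
grip_width: 0.0555
grasp_force: 0.0
```

Call:
drive_tool([
  [[-12.4, -35.2, 0], [0, 0, 0.7], 0.65],
  [[-12.4, -35.2, 0], [0, 0, 0.7], 0.65],
  [[-12.4, -35.2, 0], [0, 0, 0.7], 0.65],
  [[-12.4, -35.2, 0], [0, 0, 0.7], 0.65],
  [[-12.4, -35.2, 0], [0, 0, 0.7], 0.65],
  [[-12.4, -35.2, 0], [0, 0, 0.7], 0.65],
  [[-12.4, -35.2, 0], [0, 0, 0.7], 0.65],
  [[-12.4, -35.2, 0], [0, 0, 0.7], 0.65],
])

```text
clock: 21.9
eef_pos: [0.4283, -0.3766, 0.1499]
tool_rot: [-0.048, 0.999, -0.0, 0.001]
ft_force: [0.6, 0.6, -0.2]
grip_width: 0.0554
grasp_force: 0.0
```

Call:
drive_tool([
  [[0, 0, 0], [0, 0, 0], 0.65],
  [[0, 0, -20], [0, 0, 0], 0.65],
  [[0, 0, -30], [0, 0, 0], 0.65],
  [[0, 0, -20], [0, 0, 0], 0.65],
  [[0, 0, 0], [0, 0, 0], 0.65],
  [[0, 0, 0], [0, 0, 0], 0.65],
])

```text
clock: 22.4
eef_pos: [0.4285, -0.374, 0.0785]
tool_rot: [-0.047, 0.999, 0.001, -0.001]
ft_force: [0.5, -0.8, 0.3]
grip_width: 0.0559
grasp_force: 0.0
```

Run:
```python
from m import *
c=meas(['fresh_rye','shown_rye','shown_plain'],[.026,.026,.026]);print(get_obs()['eef_pos'],get_obs()['tool_rot'])
```

```text
fresh_rye 0.64 [626.4 188. ] [131.   42.1] 1.1
shown_rye 0.7 [635.2 257.4] [ 44.4 129. ] 85.2
shown_rye 0.69 [403.4 382.2] [126.8  38.3] 3.8
shown_plain 0.67 [ 619.9 -156.9] [ 39.5 128.4] 89.8
[ 0.43041003 -0.37561163  0.08096966] [-0.04744464  0.99887197 -0.00133688  0.00141654]
```

Call:
drive_tool([
  [[0, 0, -15], [0, 0, 0], 0.65],
  [[0, 0, -15], [0, 0, 0], 0.65],
  [[0, 0, -12], [0, 0, 0], 0.65],
  [[0, 0, -8], [0, 0, 0], 0.65],
  [[0, 0, -5], [0, 0, 0], 0.65],
  [[0, 0, -2], [0, 0, 0], 0.65],
  [[0, 0, 0], [0, 0, 0], 0.65],
  [[0, 0, 0], [0, 0, 0], 0.65],
])

```text
clock: 23.27
eef_pos: [0.4296, -0.3752, 0.0225]
tool_rot: [-0.047, 0.999, -0.0, 0.0]
ft_force: [-0.3, -0.2, -0.4]
grip_width: 0.0553
grasp_force: 0.0
```

Call:
drive_tool([
  [[0, 0, 0], [0, 0, 0], 0],
  [[0, 0, 0], [0, 0, 0], 0],
  [[0, 0, 0], [0, 0, 0], 0],
  [[0, 0, 0], [0, 0, 0], 0],
  [[0, 0, 5], [0, 0, 0], 0],
  [[0, 0, 12], [0, 0, 0], 0],
  [[0, 0, 25], [0, 0, 0], 0],
  [[0, 0, 35], [0, 0, 0], 0],
])

```text
clock: 23.93
eef_pos: [0.4265, -0.3726, 0.0963]
tool_rot: [-0.047, 0.999, 0.003, -0.003]
ft_force: [0.2, -0.7, -0.2]
grip_width: 0.0392
grasp_force: 61.2
```

Call:
drive_tool([
  [[23, 18.4, 10], [0, 0, -1.3], 0],
  [[23, 18.4, 10], [0, 0, -1.3], 0],
  [[23, 18.4, 0], [0, 0, -1.3], 0],
  [[23, 18.4, 0], [0, 0, -1.3], 0],
  [[23, 18.4, 0], [0, 0, -1.3], 0],
  [[23, 18.4, 0], [0, 0, -1.3], 0],
  [[23, 18.4, 0], [0, 0, -1.3], 0],
  [[23, 18.4, 0], [0, 0, -1.3], 0],
])

```text
clock: 24.6
eef_pos: [0.6135, -0.2263, 0.1184]
tool_rot: [0.044, 0.999, 0.0, -0.001]
ft_force: [0.2, -1.2, -0.5]
grip_width: 0.0392
grasp_force: 61.3
```

Call:
drive_tool([
  [[0, 0, 0], [0, 0, 0], 0],
  [[0, 0, -20], [0, 0, 0], 0],
  [[0, 0, -25], [0, 0, 0], 0],
  [[0, 0, -20], [0, 0, 0], 0],
  [[0, 0, -10], [0, 0, 0], 0],
  [[0, 0, 0], [0, 0, 0], 0],
  [[0, 0, 0], [0, 0, 0], 0],
  [[0, 0, 0], [0, 0, 0], 0],
])

```text
clock: 25.27
eef_pos: [0.6138, -0.2281, 0.0452]
tool_rot: [0.044, 0.999, -0.0, 0.001]
ft_force: [0.2, -0.2, -0.2]
grip_width: 0.0392
grasp_force: 61.2
```

Run:
```python
from m import *
c=meas(['shown_plain'],[.026]);print(get_obs()['eef_pos'],get_obs()['tool_rot'])
s=camera('side');cv2.imwrite('pics/s5.png',cv2.resize(s['image'][150:260,280:430,::-1],None,fx=4,fy=4))
```

```text
shown_plain 0.8 [ 618.5 -158.4] [ 42.3 131. ] 89.7
[ 0.61427657 -0.22816989  0.04575417] [ 4.35374859e-02  9.99050399e-01 -5.12756362e-04  1.58892487e-03]
```

View pics/s5.png

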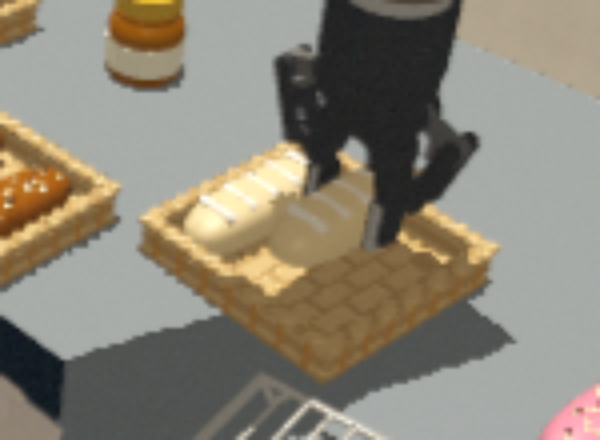

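The plain roll hangs parallel to its mate at crop (320,215), with room on both sides. Next I'll lower it by about 36 mm, release and retreat.

Call:
drive_tool([
  [[0, 0, -10], [0, 0, 0], 0],
  [[0, 0, -10], [0, 0, 0], 0],
  [[0, 0, -7], [0, 0, 0], 0],
  [[0, 0, -4], [0, 0, 0], 0],
  [[0, 0, -3], [0, 0, 0], 0],
  [[0, 0, -2], [0, 0, 0], 0],
  [[0, 0, 0], [0, 0, 0], 0],
  [[0, 0, 0], [0, 0, 0], 0],
])

```text
clock: 26.08
eef_pos: [0.6123, -0.2273, 0.0089]
tool_rot: [0.043, 0.999, 0.0, -0.001]
ft_force: [-4.9, 0.9, 8.1]
grip_width: 0.0394
grasp_force: 62.0
```

Call:
drive_tool([
  [[0, 0, 0], [0, 0, 0], 0.65],
  [[0, 0, 0], [0, 0, 0], 0.65],
  [[0, 0, 0], [0, 0, 0], 0.65],
  [[0, 0, 10], [0, 0, 0], 0.65],
  [[0, 0, 30], [0, 0, 0], 0.65],
  [[0, 0, 40], [0, 0, 0], 0.65],
  [[0, 0, 40], [0, 0, 0], 0.65],
  [[0, 0, 20], [0, 0, 0], 0.65],
])

```text
clock: 26.75
eef_pos: [0.6153, -0.2284, 0.1542]
tool_rot: [0.043, 0.999, -0.001, 0.004]
ft_force: [1.6, -0.7, 0.4]
grip_width: 0.0556
grasp_force: 0.0
```

Call:
drive_tool([
  [[-30, -20, 5], [0, 0, 0], 0.65],
  [[-30, -20, 5], [0, 0, 0], 0.65],
  [[-30, -20, 0], [0, 0, 0], 0.65],
  [[-30, -20, 0], [0, 0, 0], 0.65],
  [[-30, -20, 0], [0, 0, 0], 0.65],
  [[-30, -20, 0], [0, 0, 0], 0.65],
  [[-30, -20, 0], [0, 0, 0], 0.65],
  [[0, 0, 0], [0, 0, 0], 0.65],
])

```text
clock: 27.42
eef_pos: [0.3981, -0.3706, 0.1586]
tool_rot: [0.047, 0.999, -0.001, -0.001]
ft_force: [0.9, 0.5, 0.4]
grip_width: 0.0554
grasp_force: 0.0
```

Run:
```python
from m import *
c=meas(['fresh_plain','shown_plain','fresh_rye','shown_rye','fresh_golden','fresh_seeded'],[.026]*6);print(get_obs()['eef_pos'])
cv2.imwrite('pics/t6.png',cv2.resize(c['image'][80:250,70:420,::-1],None,fx=2.2,fy=2.2))
save(camera('side'),'s6')
```

```text
fresh_plain 0.81 [ 611.3 -226.7] [ 40.3 126.5] 85.3
shown_plain 0.87 [ 619.9 -157. ] [ 39.4 128.4] 89.8
shown_plain 0.34 [404.5 312.6] [127.  41.] 3.2
fresh_rye 0.71 [627.  190.7] [ 43.9 132.1] 84.4
fresh_rye 0.43 [ 275.7 -312.8] [21.6 29.9] 88.8
shown_rye 0.9 [636.5 257.8] [ 41.  126.7] 87.2
fresh_golden 0.65 [403.3 382.1] [126.8  43.7] 3.7
fresh_seeded 0.78 [485.1  20.4] [129.2  38.7] 1.1
fresh_seeded 0.74 [627.7 188.4] [ 41.1 129.4] 86.1
[ 0.40420685 -0.36686773  0.1578234 ]
```

View pics/t6.png

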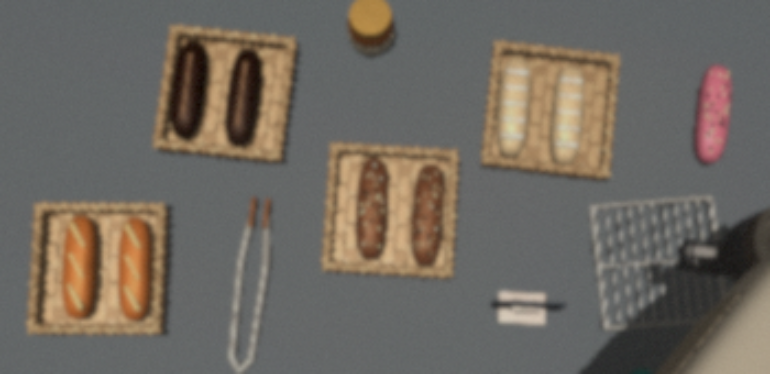

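View pics/s6.png

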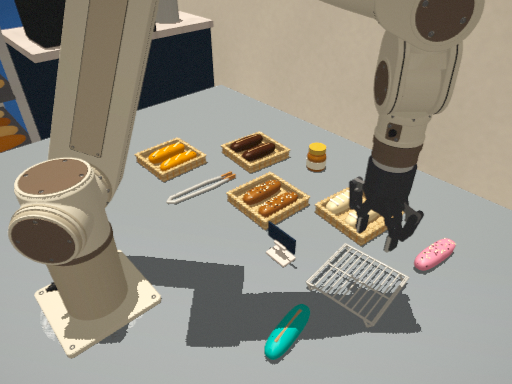

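All four rolls lie flat and parallel beside their mates: crop rye (243,98), plain (567,117), seeded (372,208), golden (135,268). The jar and card stand have not moved and the arm is clear.

```bash
python3 -c "from workcell import *;print(job_done())"
```

```text
the job is handed in; nothing more can be done
None
```

I set all four fresh rolls flat beside their own kind, parallel and about 68–70 mm over by my last camera measurements, and handed the job in at about 27 s of the 120 s; no verdict came back.

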